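Fit the turret collars and hold the spindle lock with its key

TASK

Get the autosampler drive unit ready for its turret: lower the wide collar and then the narrow collar over the upright spindle, each fully home and let go, without dropping them. Then take the flat key out of its block, pass its blade down through the slot in the unit's guard and push until the key's shoulders are down on the guard, so that it holds the spring-loaded spindle lock down; finish while still gripping the key and holding it there, because a colleague now tightens the nut. Leave the bottle, the carton and the wrench where they are.

Things in the scene. Friction and masses are not known exactly. Their poses are not given: they have to be found in the camera images.
- unit: Fixed drive unit: grey base plate 110 mm (x) by 240 mm (y), 20 mm high, upright steel spindle towards its +y end, box-like aluminium guard with the key slot towards its -y end, 127 mm from spindle axis to slot centre. Origin: centre of its underside, on the bench. z up.
- spindle_seat (a point): On the spindle's axis, on top of its round seat (62 mm across, 26 mm above the bench). Axes as the unit's, z up the spindle. The spindle is 18 mm in diameter and rises 60 mm above this point; its top 10 mm taper to 9 mm. The wide collar belongs on the seat, the narrow one on top of it.
- slot (a point): Centre of the key slot at the guard's top face, 80 mm above the bench. Axes as the unit's: slot 26 mm long (x), 8 mm wide (y), straight through the 8 mm top plate. Guard 100 mm (x) by 80 mm (y), flat on top but for four low screw heads at its corners, open at its x ends. The lock's top waits 28 mm below this point.
- lock (a joint): Spindle lock: spring plunger under the slot, travel in m. 0 = up (at rest), grows as it is pressed down, 0.013 = stop. About 2 N to start it, 6 N at the stop; it springs back up, and lifts the key, if the key is not held. With the key's shoulders on the guard it reads about 0.012.
- wide_centre (a point): Centre (half-way up) of the wide collar: loose plain steel ring, 56 mm outside, 22 mm bore, 18 mm high, about 0.28 kg, lying flat on the bench; z along its bore, up.
- narrow_centre (a point): Centre (half-way up) of the narrow collar: loose plain steel ring, 40 mm outside, 22 mm bore, 18 mm high, about 0.12 kg, lying flat on the bench; z along its bore, up.
- key_handle (a point): Centre of the key's white handle: 40 mm (x) by 14 mm (y) by 45 mm high (z, up). A flat steel blade 24 mm (x) by 6 mm (y) by 40 mm long points down from it, centred, its tip rounded with 3 mm radius. The handle's underside beside the blade is the shoulders, 22.5 mm below this point. About 0.08 kg. Starts upright, blade down, in the block.
- block: Fixed grey block, 60 mm (x) by 50 mm (y) by 46 mm high, origin at the centre of its underside. The key stands in its 28 by 10 mm top pocket, shoulders on the block's top face, axes parallel to the block's; it pulls straight up.
- bottle: Bystander: closed glass bottle, 58 mm across, 120 mm high; origin at the centre of its underside. Leave alone.
- carton: Bystander: yellow carton 60 mm (x) by 100 mm (y) by 45 mm high; origin at the centre of its underside. Leave alone.
- wrench: Bystander: steel wrench 150 mm long lying flat along its own x; origin at about its middle. Leave alone.
Mind the look-alikes: they are no part of the job. Leave any pink look-alike of the part that bears wide_centre alone. What is shaped like the part that bears key_handle but turquoise is not meant.

How it is judged:
By the outcome, as a careful person would: the job done as asked, in the order asked, and still so for the second after the job is handed in, while the arm keeps its last pose, push and grip.
It also fails if it takes over 69 s, if anything falls off the work surface, if the arm or the gripper's body presses on something with over 40 N, if the wrist force passes 120 N, or if a joint passes its speed limit or range.

ROBOT

A 7-joint arm with a two-finger parallel gripper is mounted at the origin on the work surface. World frame = base frame: x ahead of the robot, y to its left, z up, the work surface at z = 0. Lengths are in m, angles in rad, forces in N, time in s.
With the tool pointing down it reaches from about 0.425 to 0.925 m from the base axis. Payload 6.8 kg.
Tool frame: the origin (TCP) lies midway between the tips of the shut fingers; the grasp point (between the pads) lies 19 mm behind it; x points along the fingers, y is the direction in which the jaws open and shut, and the axes are right-handed (so a half turn about x gives the same grasp; the last joint's range is limited). The gripper opens to 85 mm and grips with 20 to 120 N. Pads are 22 mm wide; open, the fingers measure 114 mm over their backs; the gripper's body (76 mm by 85 mm) begins 54 mm behind the grasp point. The pads swing forward as they close: fully open they stand 13 mm farther back than shut.
Start: joints at [1.046, 0.477, 0.022, 1.555, -0.011, 1.109, -0.083], TCP at [0.273, -0.617, 0.231] pointing down, gripper open.
Joint ranges: [-2.96, 2.96], [-0.34, 2.1], [-1.41, 1.46], [0.24, 2.44], [-1.37, 4.51], [0.17, 1.92], [-2.96, 2.96]. Speed limits (rad/s): [2.39, 2.39, 3.14, 3.14, 3.14, 3.14, 3.14].

INTERFACE

Orientations are given as a rotation vector (axis times angle).
In Python, from bench import r, viewer, nets gives the robot as it stands.
- The arm moves only by the shell command python3 -m pendant 'ROWS' [FORCE]. ROWS is JSON, one flat list of numbers, 5 for each row, row after row: the finger opening in mm, from 0 to 85.4, then the shift along the tool's x, y, z in mm, then the turn about the tool's x in rad. A call has 1 to 20 rows; each row shifts and turns the commanded pose from where the row before left it, along the tool's axes as they then stand; what a row does not reach is not made up. A row lasts 1/8 s, in which the tool goes at most 62.5 mm and 10.7 degrees, less where a joint would pass 70% of its speed; a pose out of reach is approached as far as the arm can. A call with a gripper value outside its range is refused whole. The fingers move at their own pace and stop on an object; FORCE is the grip in N (left out, the last holds). Time passes only in rows, so rows that do not move let the fingers close. It gives the time, the measured TCP pose, the force and the opening at its end, in the units of the state.
- r.get_obs(): the state, without advancing time (a new reading comes with each control period).
- viewer.grab_frame(name): name is "side" or "top" or "wrist"; returns (picture, depth): 384x512x3 uint8, red, green, blue; 384x512 float32, m along the optical axis (not along the pixel's ray), 0 where there is no reading.
- viewer.calibration(name): a dict with "mtx" (3x3 intrinsics, pixels), "world_to_cam" (4x4, takes a point from world to camera coordinates). Camera axes: x right, y up, looking along -z (the intrinsics and any distortion apply to the point x, -y, -z); pixel columns grow to the right and rows downward; lengths in m; the calibration is good to about 2 mm. The wrist camera is an equidistant fisheye: a pixel r from the principal point sees the ray r / f radians off the axis. A picture is of the moment at which its call begins: read the wrist's pose just before it. calibration takes no time and is no camera call; for the wrist camera it gives the pose at the moment of the call.
- r.hand_in(): hands the job in, once; it reports no verdict.
Trained networks look in the newest picture that a camera, given by its name, has taken for a name from the list of things; names that differ only in an ending like _2 or _b are one class to them, and where a whole thing is asked for, a point or a joint stands for the part that bears it (a point fixed in the world has none). Each returns a list of dicts, best first, with "score" (0 to 1); they miss things now and then, are a little off and sometimes report something else, mostly with a low value. They report only what shows in the picture. A call takes as long as a camera call. They do not tell look-alikes from the thing itself.
- nets.look_for(name, camera): "location" ([x, y, z] in m, in world coordinates, good to about 4 mm: the middle of the surface that is visible of it).
- nets.silhouettes(name, camera): "mask" (384x512 bool, what is visible of it).
The state is a dict: "clock": time; "joints": joint angles; "qvel": joint speeds; "tau": joint torques, N m; "tcp_pos": TCP position; "orientation": TCP orientation; "contact_force": force on the tool from outside, world axes, zero at the start; "moment": the same for the moment, N m; "grip_width": finger opening in m.
Only numpy, scipy, OpenCV 4.12 (cv2) and the standard library are available. Lean on these libraries where they do the work, as an engineer would, in place of code of your own. Each camera call takes 0.05 s, during which the arm holds its last target. There are 200 camera calls.

## Working session

There is one attempt and no reset: what is moved stays moved. The work goes in short steps, Python scripts to look and compute and a shell command to move; the robot and the scene stay as the last step left them, time stands still between calls to the robot, and variables do not carry over. Pictures are saved under pics/ and viewed, about 8 in all and at most 12, crops included, and the job is handed in when it is done.

```bash
ls; mkdir -p pics
cat > h.py <<'E'
import numpy as np, cv2
from bench import r, viewer, nets
from scipy.spatial.transform import Rotation as R
def save(n,im): cv2.imwrite('pics/'+n,cv2.cvtColor(im,cv2.COLOR_RGB2BGR))
def cloud(d,cam,c=None):
    c=c or viewer.calibration(cam); K=c['mtx']; v,u=np.mgrid[:384,:512]
    P=np.stack([(u-K[0,2])/K[0,0]*d,-(v-K[1,2])/K[1,1]*d,-d],-1)
    T=np.linalg.inv(c['world_to_cam']); return P@T[:3,:3].T+T[:3,3]
def proj(p,cam):
    c=viewer.calibration(cam);q=c['world_to_cam']@np.append(p,1);q=np.array([q[0],-q[1],-q[2]]);q=c['mtx']@q;return q[:2]/q[2]
E
python3 - <<'E'
from h import *
o=r.get_obs(); print({k:np.round(v,3).tolist() for k,v in o.items()})
for cam in('top','side'):
    im,d=viewer.grab_frame(cam); save(cam+'1.png',im); np.save(cam+'1.npy',d)
    c=viewer.calibration(cam);print(cam,c.keys(),c['mtx'].round(1).tolist(),np.linalg.inv(c['world_to_cam']).round(3).tolist())
    for n in['unit','wide_centre','narrow_centre','key_handle','block','bottle','carton','wrench']:
        for q in nets.look_for(n,cam): 
            if q['score']>.2: print(n,round(q['score'],2),np.round(q['location'],3),proj(q['location'],cam).round())
E
```

```text
pics
{'clock': 0.0, 'joints': [1.046, 0.478, 0.022, 1.556, -0.011, 1.109, -0.083], 'qvel': [-0.0, -0.001, 0.001, -0.001, -0.001, 0.001, 0.002], 'tau': [0.0, -59.645, 1.608, -28.119, 0.012, 0.009, 0.0], 'tcp_pos': [0.273, -0.617, 0.23], 'orientation': [1.992, 0.423, -1.993], 'contact_force': [-0.432, -0.115, 0.502], 'moment': [0.024, 0.016, 0.035], 'grip_width': 0.086}
top dict_keys(['mtx', 'world_to_cam']) [[378.1, 0.0, 258.0], [0.0, 378.1, 191.5], [0.0, 0.0, 1.0]] [[-0.017, 0.997, -0.071, 0.48], [-1.0, -0.017, -0.002, -0.005], [-0.003, 0.071, 0.997, 1.152], [0.0, 0.0, 0.0, 1.0]]
unit 0.77 [ 0.582 -0.054  0.024] [275. 184.]
wide_centre 0.79 [0.462 0.301 0.016] [157. 226.]
wide_centre 0.73 [0.493 0.4   0.022] [123. 217.]
narrow_centre 0.61 [0.581 0.317 0.02 ] [152. 187.]
key_handle 0.6 [ 0.765 -0.05   0.048] [273. 122.]
key_handle 0.51 [ 0.506 -0.37   0.073] [387. 207.]
block 0.8 [ 0.482 -0.27   0.045] [350. 216.]
bottle 0.8 [ 0.699 -0.324  0.083] [369. 140.]
carton 0.65 [ 0.765 -0.049  0.046] [272. 122.]
wrench 0.68 [ 0.373 -0.033  0.008] [269. 254.]
wrench 0.63 [ 0.48  -0.287  0.093
[... 238 characters left out ...]
0.689, 0.747], [0.0, 0.0, 0.0, 1.0]]
unit 0.78 [ 0.579 -0.118  0.034] [276. 244.]
unit 0.61 [0.46  0.289 0.019] [195. 151.]
unit 0.29 [ 0.479 -0.303  0.046] [254. 326.]
unit 0.27 [ 0.763 -0.069  0.043] [342. 211.]
wide_centre 0.69 [0.458 0.29  0.02 ] [195. 150.]
wide_centre 0.45 [0.498 0.391 0.022] [202. 129.]
narrow_centre 0.52 [0.587 0.306 0.014] [236. 142.]
key_handle 0.86 [ 0.506 -0.378  0.068] [281. 355.]
key_handle 0.81 [ 0.483 -0.291  0.079] [255. 311.]
key_handle 0.3 [ 0.583 -0.118  0.036] [277. 243.]
block 0.6 [ 0.477 -0.302  0.049] [253. 325.]
bottle 0.76 [ 0.696 -0.349  0.08 ] [375. 311.]
carton 0.72 [ 0.761 -0.072  0.04 ] [342. 213.]
wrench 0.97 [ 0.372 -0.037  0.006] [181. 243.]
```

Run:
```python
import cv2
im=cv2.imread('pics/top1.png'); cv2.imwrite('pics/t1b.png',cv2.resize(im[90:290,90:420],None,fx=2.4,fy=2.4,interpolation=2))
im=cv2.imread('pics/side1.png'); cv2.imwrite('pics/s1b.png',cv2.resize(im[100:384,120:440],None,fx=2.1,fy=2.1,interpolation=2))
```

```text
(no output)
```

View pics/t1b.png

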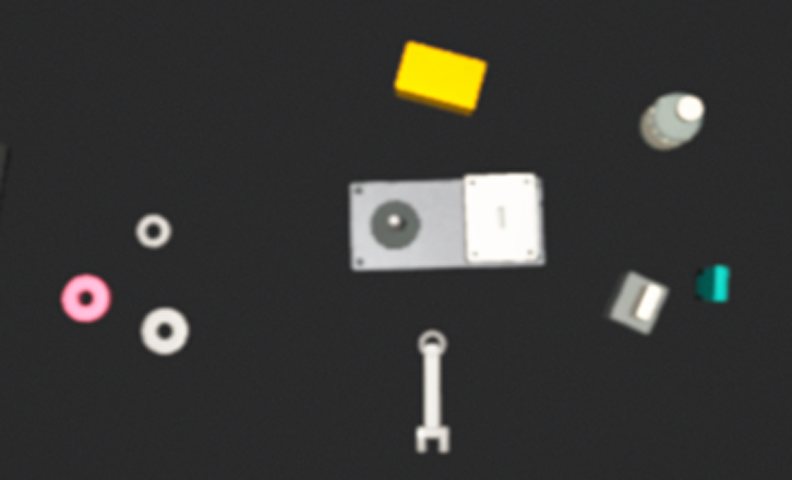

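View pics/s1b.png

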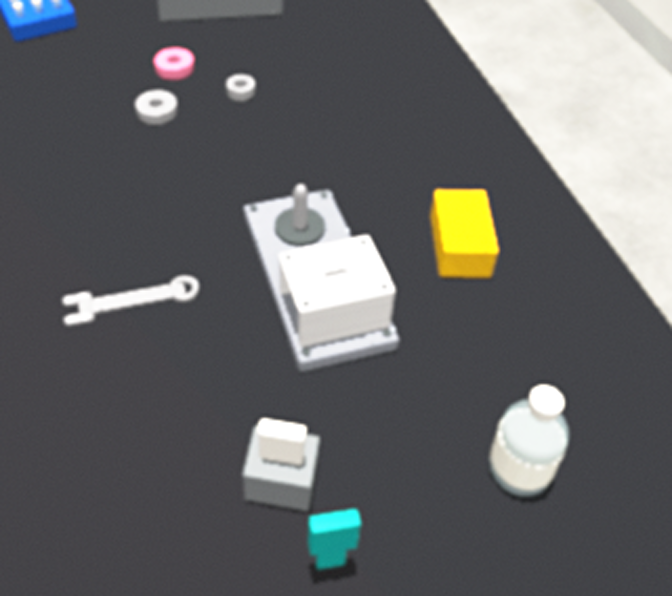

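Top picture, crop px → full px: wide collar, white, at (165,331)→(159,228); its pink look-alike at (86,298)→(126,214); narrow collar at (153,231)→(154,186). White key in the grey block at (648,300)→(360,215); turquoise look-alike at (714,283)→(387,208). I choose the white ones. The spindle is at crop (395,222) and the slot at (501,217). Next I measure them.

```bash
cat > m.py <<'E'
from h import *
def rect(P,z0,z1,xy,rad):
    s=(P[...,2]>z0)&(P[...,2]<z1)&(np.hypot(P[...,0]-xy[0],P[...,1]-xy[1])<rad)
    q=P[s]; 
    if len(q)<4: return len(q)
    (c,wh,a)=cv2.minAreaRect((q[:,:2]*1000).astype(np.float32)); return len(q),'rectc',np.round(c,1),'wh',np.round(wh,1),'a',round(a,1),'mean',(q.mean(0)*1000).round(1)
if __name__=='__main__':
  for cam in('top','side'):
    P=cloud(np.load(cam+'1.npy'),cam); im=cv2.cvtColor(cv2.imread(f'pics/{cam}1.png'),4)
    print(cam,'bench z',np.median(P[(abs(P[...,0]-.45)<.03)&(abs(P[...,1]-.15)<.03)][:,2]))
    print('guard',rect(P,.073,.1,(.585,-.105),.09))
    print('base+',rect(P,.013,.04,(.58,-.05),.16))
    print('spindle',rect(P,.065,.1,(.58,.02),.04), rect(P,.022,.032,(.58,.02),.05))
    print('wide',rect(P,.012,.03,(.462,.298),.05))
    print('narrow',rect(P,.012,.03,(.583,.313),.04))
    print('pink',rect(P,.012,.03,(.493,.4),.05))
    print('handle',rect(P,.075,.11,(.48,-.28),.05)); print('block',rect(P,.035,.057,(.48,-.28),.06))
E
python3 m.py
```

```text
top bench z -0.0014494826973956432
guard (960, 'rectc', array([ 587.5, -117.3]), 'wh', array([100.4,  80.2]), 'a', 0.1, 'mean', array([ 587.5, -117. ,   78.8]))
base+ (1893, 'rectc', array([635.8, -54.8]), 'wh', array([207.7, 239.3]), 'a', 0.5, 'mean', array([586.1, -22.5,  19.9]))
spindle (32, 'rectc', array([586.1,   9.4]), 'wh', array([14.3, 14.8]), 'a', 89.4, 'mean', array([585.8,   9.4,  80.2])) (301, 'rectc', array([582.6,  16.3]), 'wh', array([87. , 87.2]), 'a', 89.3, 'mean', array([585.1,  11.2,  25.1]))
wide (225, 'rectc', array([458.8, 299. ]), 'wh', array([54. , 50.7]), 'a', 89.0, 'mean', array([458.9, 299. ,  16.5]))
narrow (94, 'rectc', array([583.8, 314.1]), 'wh', array([37.7, 36.4]), 'a', 88.1, 'mean', array([583.6, 313.8,  16.6]))
pink (229, 'rectc', array([501.4, 397. ]), 'wh', array([53.8, 54.2]), 'a', 63.6, 'mean', array([501.3, 397.5,  16.4]))
handle (87, 'rectc', array([ 484. , -285.9]), 'wh', array([13.8, 40.6]), 'a', 64.3, 'mean', array([ 484.2, -285.1,   87.7]))
block (268, 'rectc', array([ 483.8, -285.9]), 'wh', array([51.4, 60. ]), 'a', 64.4, 'mean', array([
[... 451 characters left out ...]
580.8,  19. ]), 'wh', array([86.3, 95.5]), 'a', 89.4, 'mean', array([579.2,  10.8,  25.8]))
wide (192, 'rectc', array([457.6, 298.4]), 'wh', array([52. , 57.5]), 'a', 13.3, 'mean', array([457.7, 295.9,  18.9]))
narrow (86, 'rectc', array([583.3, 312.9]), 'wh', array([37.8, 36.8]), 'a', 64.8, 'mean', array([583. , 311.8,  17.9]))
pink (160, 'rectc', array([500.5, 399.6]), 'wh', array([57. , 53.3]), 'a', 79.2, 'mean', array([500.5, 395.4,  18.8]))
handle (247, 'rectc', array([ 483.2, -285.7]), 'wh', array([15.3, 40. ]), 'a', 64.0, 'mean', array([ 482.5, -288.1,   88.3]))
block (584, 'rectc', array([ 483. , -285.7]), 'wh', array([53.1, 60.3]), 'a', 64.2, 'mean', array([ 480.3, -295.5,   46.6]))
```

```bash
cat > w.py <<'E'
# usage: python3 w.py x y z(mm) jawdeg : shift in tool axes (mm) + turn to reach the TCP target from the measured pose
from h import *; import sys
o=r.get_obs(); A=R.from_rotvec(o['orientation']).as_matrix(); p=o['tcp_pos']*1000
print('t',round(o['clock'],2),'tcp',p.round(1),'grip',round(o['grip_width']*1000,1),'F',o['contact_force'].round(1),'j',o['joints'].round(2))
print('x',A[:,0].round(4),'y',A[:,1].round(4),'z',A[:,2].round(4))
if len(sys.argv)>3:
    g=np.array(sys.argv[1:4],float); print('tool shift',(A.T@(g-p)).round(1))
if len(sys.argv)>4:
    j=np.deg2rad(float(sys.argv[4])); v=A.T@np.array([np.cos(j),np.sin(j),0])
    t=np.arctan2(v[2],v[1]); t=(t+np.pi/2)%np.pi-np.pi/2; print('turn about x',round(t,4))
E
python3 w.py 520 -150 230 0
```

```text
t 0.9 tcp [ 273.3 -617.2  231.3] grip 85.5 F [ 0.7 -0.6  0.3] j [ 1.05  0.48  0.02  1.56 -0.01  1.11 -0.08]
x [ 0. -0. -1.] y [ 0.4049 -0.9144  0.    ] z [-0.9144 -0.4049 -0.    ]
tool shift [   1.3 -327.4 -414.7]
turn about x -1.154
```

```bash
python3 -m pendant '[85,0,-33,-49,0, 85,0,-33,-49,0, 85,0,-33,-49,0, 85,0,-33,-49,0, 85,0,-33,-49,0, 85,0,-33,-49,0, 85,0,-33,-49,0, 85,0,-33,-49,0, 85,0,-33,-49,0, 85,0,-33,-49,0, 85,0,0,0,-0.165, 85,0,0,0,-0.165, 85,0,0,0,-0.165, 85,0,0,0,-0.165, 85,0,0,0,-0.165, 85,0,0,0,-0.165, 85,0,0,0,-0.164, 85,0,0,0,0]' 60; python3 w.py 459 298.7 100 0
python3 - <<'E'
from h import *
c=viewer.calibration('wrist'); im,d=viewer.grab_frame('wrist'); save('w1.png',im); np.save('w1.npy',d)
print(c['mtx'].round(1).tolist(),np.linalg.inv(c['world_to_cam']).round(4).tolist())
E
```

```text
clock: 3.15
tcp_pos: [0.5877, -0.1173, 0.2313]
orientation: [1.211, 1.208, -1.21]
contact_force: [-0.1, 0.3, -0.1]
grip_width: 0.0849
t 3.15 tcp [ 587.7 -117.3  231.3] grip 84.9 F [-0.1  0.3 -0.1] j [ 0.42  0.39 -0.43  1.72  0.18  1.07 -0.06]
x [ 1.e-04  2.e-04 -1.e+00] y [ 1.0e+00 -1.8e-03  1.0e-04] z [-1.8e-03 -1.0e+00 -2.0e-04]
tool shift [ 131.4 -129.5 -415.7]
turn about x -0.0018
[[297.3, 0.0, 256.3], [0.0, 297.3, 194.6], [0.0, 0.0, 1.0]] [[1.0, 0.0009, 0.0004, 0.5878], [-0.001, 0.951, 0.3091, -0.0377], [-0.0002, -0.3091, 0.951, 0.3742], [0.0, 0.0, 0.0, 1.0]]
```

View pics/w1.png

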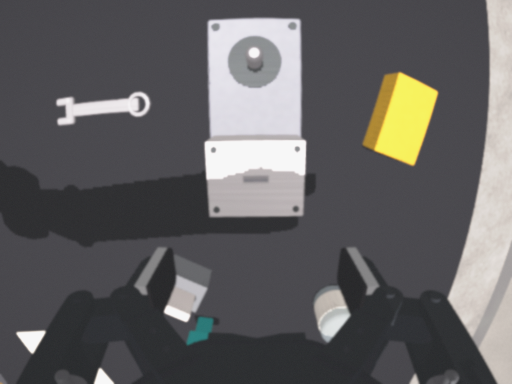

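Wrist picture: slot at (256,179), spindle top about (255,52), guard's screw heads at (213,150), (297,149), (216,209), (296,209). I turn these into positions.

```bash
cat >> h.py <<'E'
def ray(u,v,c):
    K=c['mtx'];a=(u-K[0,2])/K[0,0];b=(v-K[1,2])/K[1,1];t=np.hypot(a,b)+1e-12
    d=np.array([np.sin(t)*a/t,-np.sin(t)*b/t,-np.cos(t)]);T=np.linalg.inv(c['world_to_cam']);return T[:3,3],T[:3,:3]@d
def at_z(u,v,c,z):
    o,d=ray(u,v,c);return ((o+d*(z-o[2])/d[2])*1000).round(1)
E
python3 - <<'E'
from h import *
c=viewer.calibration('wrist'); im=cv2.imread('pics/w1.png'); g=cv2.cvtColor(im,6).astype(float)
def dark(u,v,h,w):
    s=g[v-h:v+h+1,u-w:u+w+1]; b=np.median(s); k=np.clip(b-s-12,0,None); yy,xx=np.mgrid[v-h:v+h+1,u-w:u+w+1]
    return (k*xx).sum()/k.sum(),(k*yy).sum()/k.sum()
print('slot',at_z(*dark(256,179,5,17),c,.08),dark(256,179,5,17))
S=[at_z(*dark(u,v,5,5),c,.081) for u,v in((213,150),(297,149),(216,209),(296,209))]; print('screws',S,np.mean(S,0))
im2=cv2.imread('pics/w1.png'); 
# seat: dark disc fit
sub=g[30:95,222:290]; m=((sub<115)).astype(np.uint8); n,l,st,ce=cv2.connectedComponentsWithStats(m); i=1+st[1:,4].argmax(); print('seat',st[i],at_z(st[i,0]+222+(st[i,2]-1)/2,st[i,1]+30+(st[i,3]-1)/2,c,.026))
m=(sub>185).astype(np.uint8); n,l,st,ce=cv2.connectedComponentsWithStats(m)
for k in range(1,n):
    if st[k,4]>15: print('bright',st[k],ce[k]+[222,30],at_z(ce[k][0]+222,ce[k][1]+30,c,.086))
E
python3 -m pendant '[85,0,-13,-55,0, 85,0,-20,-55,0, 85,0,-20,-55,0, 85,10,-20,-55,0, 80,20,-20,-55,0, 75,20,-20,-55,0, 72,20,-16,-50,0, 72,20,0,-35,0, 72,0,0,0,0]'
python3 - <<'E'
from h import *
c=viewer.calibration('wrist'); im,d=viewer.grab_frame('wrist'); save('w2.png',im); np.save('w2.npy',d)
for q in nets.silhouettes('wide_centre','wrist'):
    m=q['mask']; v,u=np.nonzero(m); (cc,wh,a)=cv2.minAreaRect(np.c_[u,v].astype(np.float32)); print(round(q['score'],2),cc,wh,np.median(im[m],0),at_z(*cc,c,.015))
E
python3 w.py 459 298.7 2 0.4
```

```text
slot [ 586.8 -116.4   80. ] (np.float64(255.37042124542126), np.float64(178.96886446886447))
screws [array([544.5, -85.3,  81. ]), array([628.4, -84.6,  81. ]), array([ 545. , -149.3,   81. ]), array([ 629.1, -148.6,   81. ])] [ 586.75 -116.95   81.  ]
seat [26 32 15 10 75] [586.6   3.1  26. ]
bright [   0    0   68   65 2237] [256.86902101  62.52883326] [588.6   0.   86. ]
bright [ 26  17  12  11 103] [253.55339806  52.11650485] [585.5  10.3  86. ]
clock: 4.32
tcp_pos: [0.4569, 0.3008, 0.1402]
orientation: [1.207, 1.212, -1.209]
contact_force: [-0.2, -0.6, 0.4]
grip_width: 0.072
0.69 (258.0, 186.5) (59.0, 58.0) [192. 186. 190.] [458.3 301.4  15. ]
0.68 (304.5, 81.5) (59.0, 63.0) [247. 247. 247.] [499.3 399.2  15. ]
0.65 (372.862060546875, 358.8448486328125) (20.42648696899414, 32.86807632446289) [241.  239.5 243. ] [623.9  47.5  15. ]
t 4.42 tcp [458.8 297.6 141.2] grip 71.8 F [ 0.3 -0.7 -0.4] j [-0.23  0.44 -0.58  1.92  0.3   0.88 -0.96]
x [-3.e-04 -8.e-04 -1.e+00] y [ 1.0e+00 -1.6e-03 -3.0e-04] z [-1.6e-03 -1.0e+00  8.0e-04]
tool shift [139.2   0.3  -1.2]
turn about x -0.0086
```

View pics/w2.png

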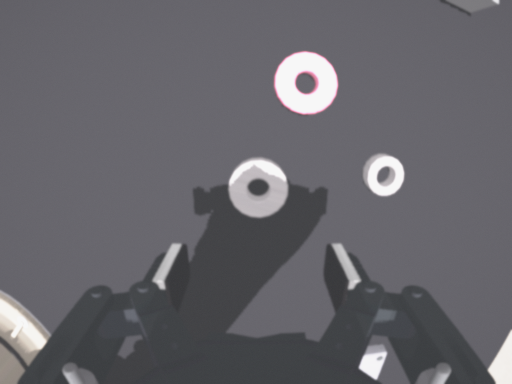

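Wide collar at (258,187); the pink look-alike at (306,83) is overexposed with a pink rim; narrow at (384,175). The jaws are centred over the right one.

```bash
python3 -m pendant '[72,40,0,-1,0, 72,40,0,0,0, 72,30,0,0,0, 72,18,0,0,0, 72,8,0,0,0, 72,3,0,0,0, 72,0,0,0,0, 50,0,0,0,0, 50,0,0,0,0, 50,0,0,0,0, 50,0,0,0,0]' 60; python3 w.py
```

```text
clock: 5.8
tcp_pos: [0.4591, 0.2993, 0.0036]
orientation: [1.21, 1.209, -1.208]
contact_force: [-2.1, -2.3, 8.5]
grip_width: 0.0531
t 5.8 tcp [459.1 299.3   3.6] grip 53.1 F [-2.1 -2.3  8.5] j [-0.33  0.64 -0.46  1.99  0.47  0.62 -1.11]
x [ 1.3e-03  3.0e-04 -1.0e+00] y [1.0e+00 2.0e-04 1.3e-03] z [ 2.e-04 -1.e+00 -3.e-04]
```

```bash
python3 -m pendant '[45,0,0,0,0, 45,0,0,0,0]'
python3 - <<'E'
from h import *
im,d=viewer.grab_frame('wrist'); save('w3.png',im)
im,d=viewer.grab_frame('side'); cv2.imwrite('pics/s3.png',cv2.cvtColor(cv2.resize(im[90:220,130:300],None,fx=4,fy=4),4))
a=cv2.imread('pics/w3.png')[150:384,100:420]; b=cv2.imread('pics/s3.png'); b=cv2.resize(b,(470,360)); a=cv2.resize(a,(320,234)); 
o=np.zeros((360,790,3),np.uint8);o[:234,:320]=a;o[:,320:]=b; cv2.imwrite('pics/c3.png',o)
E
python3 w.py
```

```text
clock: 6.05
tcp_pos: [0.4591, 0.2993, 0.0036]
orientation: [1.21, 1.208, -1.208]
contact_force: [-1.8, -1.3, 9.1]
grip_width: 0.0533
t 6.15 tcp [459.1 299.3   3.6] grip 52.8 F [-1.1 -1.6  8.7] j [-0.33  0.64 -0.46  1.99  0.47  0.62 -1.11]
x [ 1.3e-03  3.0e-04 -1.0e+00] y [1.0e+00 2.0e-04 1.3e-03] z [ 2.e-04 -1.e+00 -3.e-04]
```

View pics/c3.png

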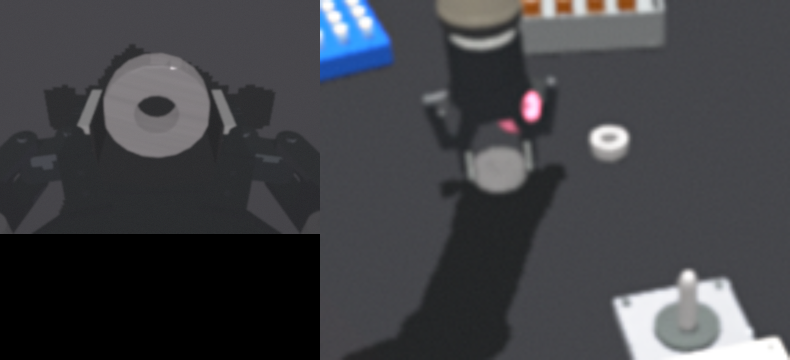

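```bash
python3 -m pendant '[45,-3,0,0,0, 45,-10,0,0,0, 45,-25,0,0,0, 45,-40,0,0,0, 45,-50,0,0,0, 45,-10,0,0,0, 45,0,0,0,0, 45,0,0,0,0]' 80; python3 w.py 585.6 9.6 110 0.4
python3 - <<'E'
from h import *
c=viewer.calibration('wrist');im,d=viewer.grab_frame('wrist'); save('w4.png',im);np.save('w4.npy',d)
cv2.imwrite('pics/w4c.png',cv2.cvtColor(cv2.resize(im[130:384,130:390],None,fx=2.3,fy=2.3),4))
E
```

```text
clock: 7.15
tcp_pos: [0.4578, 0.2979, 0.1387]
orientation: [1.207, 1.21, -1.212]
contact_force: [-0.8, -0.0, -2.6]
grip_width: 0.0522
t 7.15 tcp [457.8 297.9 138.7] grip 52.2 F [-0.8 -0.  -2.6] j [-0.23  0.44 -0.58  1.92  0.31  0.87 -0.97]
x [-0.0024 -0.0018 -1.    ] y [ 1.     -0.     -0.0024] z [ 0.     -1.      0.0018]
tool shift [ 28.9 127.8 288.2]
turn about x -0.007
```

View pics/w4c.png

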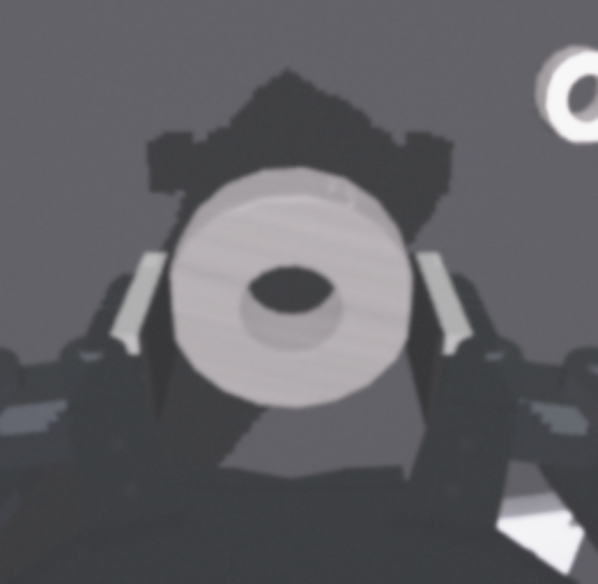

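```bash
cat >> h.py <<'E'
def wcloud(d,c):
    K=c['mtx'];v,u=np.mgrid[:384,:512];a=(u-K[0,2])/K[0,0];b=(v-K[1,2])/K[1,1];t=np.hypot(a,b)+1e-12
    k=np.tan(t)/t; P=np.stack([a*k*d,-b*k*d,-d],-1);T=np.linalg.inv(c['world_to_cam']);return P@T[:3,:3].T+T[:3,3]
def ring(d,c,zc,rad):
    """plane + centre of the top face of the held ring, relative to the TCP (mm)"""
    o=r.get_obs();p=o['tcp_pos'];Q=(wcloud(d,c)-p)*1000
    s=(np.hypot(Q[...,0],Q[...,1])<rad)&(abs(Q[...,2]-zc)<9)&(d>0); s[:,:]&=True
    q=Q[s]; k=np.ones(len(q),bool)
    for _ in range(12):
        X=np.c_[q[k][:,:2],np.ones(k.sum())];w=np.linalg.lstsq(X,q[k][:,2],rcond=None)[0];e=q[:,2]-np.c_[q[:,:2],np.ones(len(q))]@w;k=(abs(e)<1.5)
    (cc,wh,a)=cv2.minAreaRect(q[k][:,:2].astype(np.float32)); (c2,rr)=cv2.minEnclosingCircle(q[k][:,:2].astype(np.float32))
    print('n',k.sum(),'plane',w.round(3),'rect',np.round(cc,1),np.round(wh,1),'x',q[k][:,0].min().round(1),q[k][:,0].max().round(1),'y',q[k][:,1].min().round(1),q[k][:,1].max().round(1),'circ',np.round(c2,1),round(rr,1))
E
python3 - <<'E'
from h import *
c=viewer.calibration('wrist'); d=np.load('w4.npy')
P=wcloud(d,c); o=r.get_obs(); print(((P[255:262,256]-o['tcp_pos'])*1000).round(1)); print(((P[[285,290,295,300],256]-o['tcp_pos'])*1000).round(1))
ring(d,c,14,33)
E
```

```text
[[  -0.6  -81.  -138.9]
 [  -0.6  -81.8 -138.1]
 [  -0.6  -83.7 -139.2]
 [  -0.6  -84.6 -138.6]
 [  -0.6  -86.1 -138.9]
 [   0.4   79.9  142.7]
 [  -0.6  -88.2 -138.1]]
[[ -0.  -11.5  14.7]
 [ -0.  -15.6  13.6]
 [ -0.  -18.8  13.9]
 [ -0.  -21.9  14.4]]
n 6581 plane [-3.0000e-03 -5.0000e-03  1.4354e+01] rect [-1.3  1.8] [55.1 58.3] x -30.7 30.8 y -27.0 28.6 circ [0.  4.4] 31.6
```

```bash
python3 -m pendant '[45,0,20,46,0, 45,0,20,46,0, 45,0,20,46,0, 45,0,20,46,0, 45,0,20,46,0, 45,10,20,46,0, 45,14,8,12,0, 45,0,0,0,0, 45,0,0,0,0, 45,0,0,0,0]'; python3 w.py 585.6 9.1 97 0
python3 - <<'E'
from h import *
c=viewer.calibration('wrist');im,d=viewer.grab_frame('wrist'); save('w5.png',im);np.save('w5.npy',d)
ring(d,c,14,33)
Q=wcloud(d,c)*1000; o=r.get_obs()['tcp_pos']*1000
s=(np.hypot(Q[...,0]-o[0],Q[...,1]-o[1])<11)&(Q[...,2]<92)&(Q[...,2]>60); print(s.sum(),Q[s].mean(0) if s.any() else'')
E
```

```text
clock: 8.45
tcp_pos: [0.5865, 0.013, 0.1168]
orientation: [1.208, 1.211, -1.206]
contact_force: [0.4, -1.1, -3.2]
grip_width: 0.0524
t 8.45 tcp [586.5  13.  116.8] grip 52.4 F [ 0.4 -1.1 -3.2] j [ 0.25  0.51 -0.49  1.85  0.31  0.86 -0.39]
x [ 5.e-04  7.e-04 -1.e+00] y [1.0e+00 2.9e-03 5.0e-04] z [ 2.9e-03 -1.0e+00 -7.0e-04]
tool shift [19.8 -0.9  3.9]
turn about x 0.0029
n 6580 plane [ 1.0000e-03 -2.0000e-03  1.4264e+01] rect [-1.4  2.1] [55.4 57.8] x -30.7 30.7 y -26.6 28.9 circ [-0.1  4.8] 31.5
0
```

```bash
python3 -m pendant '[45,0,-0.9,4.2,0, 45,8,0,0,0, 45,8,0,0,0, 45,8,0,0,0, 45,8,0,0,0, 45,6,0,0,0, 45,0,0,0,0]'; python3 w.py 585.6 8.8 33 0
```

```text
clock: 9.38
tcp_pos: [0.5855, 0.0073, 0.0777]
orientation: [1.209, 1.211, -1.209]
contact_force: [0.2, 1.7, -3.9]
grip_width: 0.0522
t 9.38 tcp [585.5   7.3  77.7] grip 52.2 F [ 0.2  1.7 -3.9] j [ 0.24  0.56 -0.47  1.87  0.34  0.79 -0.41]
x [-8.e-04  7.e-04 -1.e+00] y [ 1.e+00  6.e-04 -8.e-04] z [ 6.e-04 -1.e+00 -7.e-04]
tool shift [44.7  0.1 -1.4]
turn about x 0.0006
```

```bash
python3 -m pendant '[45,8,0,-1,0, 45,10,0,0,0, 45,10,0,0,0, 45,10,0,0,0, 45,5,0,0,0, 45,2,0,0,0, 45,2,0,0,0, 45,0,0,0,0]'; python3 w.py 585.6 8.8 30 0
```

```text
clock: 10.38
tcp_pos: [0.5859, 0.0076, 0.0314]
orientation: [1.209, 1.209, -1.209]
contact_force: [0.5, 0.2, -4.1]
grip_width: 0.052
t 10.38 tcp [585.9   7.6  31.4] grip 52.0 F [ 0.5  0.2 -4.1] j [ 0.21  0.63 -0.43  1.89  0.39  0.71 -0.45]
x [ 1.e-04 -1.e-04 -1.e+00] y [ 1.e+00 -1.e-04  1.e-04] z [-1.e-04 -1.e+00  1.e-04]
tool shift [ 1.4 -0.3 -1.2]
turn about x -0.0001
```

```bash
python3 -m pendant '[45,1,0,0,0, 45,1,0,0,0, 45,0.5,0,0,0, 45,0,0,0,0]'; python3 w.py
```

```text
clock: 10.88
tcp_pos: [0.586, 0.0077, 0.0298]
orientation: [1.209, 1.208, -1.209]
contact_force: [-4.0, 0.4, 7.6]
grip_width: 0.0524
t 10.88 tcp [586.    7.7  29.8] grip 52.4 F [-4.   0.4  7.6] j [ 0.21  0.63 -0.43  1.89  0.39  0.7  -0.45]
x [ 4.e-04 -5.e-04 -1.e+00] y [ 1.e+00 -1.e-04  4.e-04] z [-1.e-04 -1.e+00  5.e-04]
```

```bash
python3 -m pendant '[72,0,0,0,0, 72,0,0,0,0, 72,0,0,0,0, 72,-5,0,0,0, 72,-40,0,0,0, 72,-50,0,0,0, 72,-15,0,0,0, 72,0,0,-30,0, 65,0,0,-55,0, 58,0,0,-60,0, 55,0,0,-60,0, 55,0,0,-55,0, 55,0,-2,-45,0, 55,0,0,0,0, 55,0,0,0,0]' 60; python3 w.py 583.6 313.5 2 0
python3 - <<'E'
from h import *; from m import rect
c=viewer.calibration('wrist');im,d=viewer.grab_frame('wrist'); save('w6.png',im)
P=wcloud(d,c); print('narrow',rect(P,.012,.025,(.583,.313),.03))
im,d=viewer.grab_frame('top'); P=cloud(d,'top'); print('wide on seat (z~.044)',rect(P,.035,.055,(.586,.01),.04))
E
```

```text
clock: 12.75
tcp_pos: [0.5837, 0.3117, 0.138]
orientation: [1.208, 1.209, -1.211]
contact_force: [0.2, -0.4, -0.4]
grip_width: 0.0549
t 12.75 tcp [583.7 311.7 138. ] grip 54.9 F [ 0.2 -0.4 -0.4] j [-0.22  0.6  -0.52  1.64  0.34  0.99 -0.86]
x [-9.0e-04 -1.6e-03 -1.0e+00] y [ 1.e+00 -2.e-04 -9.e-04] z [-2.0e-04 -1.0e+00  1.6e-03]
tool shift [136.   0.  -2.]
turn about x -0.0002
narrow (1018, 'rectc', array([583.8, 315. ]), 'wh', array([38.1, 38.7]), 'a', 1.0, 'mean', array([583.8, 315.8,  17.8]))
wide on seat (z~.044) (237, 'rectc', array([585.5,   8.5]), 'wh', array([53.2, 53.1]), 'a', 88.9, 'mean', array([586.3,   8. ,  43. ]))
```

```bash
python3 -m pendant '[55,40,0,-3,0, 55,40,0,0,0, 55,30,0,0,0, 55,16,0,0,0, 55,6,0,0,0, 55,2,0,0,0, 55,0,0,0,0, 30,0,0,0,0, 30,0,0,0,0, 30,0,0,0,0, 30,0,0,0,0, 30,0,0,0,0]' 60; python3 w.py;  python3 -m pendant '[30,-3,0,0,0, 30,-10,0,0,0, 30,-25,0,0,0, 30,-40,0,0,0, 30,-50,0,0,0, 30,-10,0,0,0, 30,0,0,0,0, 30,0,0,0,0, 30,0,0,0,0]'; python3 w.py 585.6 9 116 0;  python3 - <<'E'
from h import *
c=viewer.calibration('wrist');im,d=viewer.grab_frame('wrist'); save('w7.png',im);np.save('w7.npy',d)
ring(d,c,14,25)
E
```

```text
clock: 14.35
tcp_pos: [0.5846, 0.3162, 0.0061]
orientation: [1.211, 1.208, -1.208]
contact_force: [-0.7, -0.3, 7.3]
grip_width: 0.0368
t 14.35 tcp [584.6 316.2   6.1] grip 36.8 F [-0.7 -0.3  7.3] j [-0.28  0.76 -0.45  1.7   0.44  0.78 -0.94]
x [ 1.7e-03  8.0e-04 -1.0e+00] y [ 1.0e+00 -1.0e-04  1.7e-03] z [-1.e-04 -1.e+00 -8.e-04]
clock: 15.48
tcp_pos: [0.583, 0.3151, 0.141]
orientation: [1.207, 1.21, -1.212]
contact_force: [-0.1, 0.6, -1.5]
grip_width: 0.0369
t 15.47 tcp [583.  315.1 141. ] grip 36.9 F [-0.1  0.6 -1.5] j [-0.23  0.6  -0.52  1.64  0.34  1.   -0.86]
x [-0.0025 -0.0015 -1.    ] y [ 1.0e+00  1.0e-04 -2.5e-03] z [ 1.0e-04 -1.0e+00  1.5e-03]
tool shift [ 25.5   2.6 306. ]
turn about x 0.0001
n 2675 plane [-6.0000e-03 -5.0000e-03  1.1638e+01] rect [ 2.3 -0.8] [43.8 39.4] x -22.2 22.3 y -21.1 18.5 circ [0.  2.7] 23.8
```

```bash
python3 -m pendant '[30,0,0.5,50,0, 30,0,0.5,55,0, 30,0,0.5,55,0, 30,0,0.5,55,0, 30,8,0.5,50,0, 30,17,0,39,0, 30,0,0,0,0, 30,0,0,0,0, 30,0,0,0,0]'; python3 w.py 585.6 10.7 116 0;  python3 - <<'E'
from h import *
c=viewer.calibration('wrist');im,d=viewer.grab_frame('wrist')
ring(d,c,11.6,25)
E
```

```text
clock: 16.65
tcp_pos: [0.5866, 0.0136, 0.1182]
orientation: [1.208, 1.211, -1.206]
contact_force: [-0.2, -0.5, -1.6]
grip_width: 0.0369
t 16.65 tcp [586.6  13.6 118.2] grip 36.9 F [-0.2 -0.5 -1.6] j [ 0.25  0.51 -0.5   1.84  0.31  0.86 -0.4 ]
x [ 7.e-04  1.e-03 -1.e+00] y [1.0e+00 2.5e-03 7.0e-04] z [ 0.0025 -1.     -0.001 ]
tool shift [ 2.2 -1.   2.9]
turn about x 0.0025
n 2673 plane [-3.0000e-03 -1.0000e-03  1.1948e+01] rect [ 2.  -0.4] [43.5 39. ] x -22.1 22.0 y -20.7 18.6 circ [-0.   2.9] 23.7
```

```bash
python3 -m pendant '[30,0,-0.8,2,0, 30,8,0,0,0, 30,8,0,0,0, 30,8,0,0,0, 30,8,0,0,0, 30,4,0,0,0, 30,0,0,0,0]'; python3 w.py 585.6 10.7 52 0
```

```text
clock: 17.58
tcp_pos: [0.5854, 0.0097, 0.0814]
orientation: [1.209, 1.21, -1.21]
contact_force: [-1.3, 0.0, -1.8]
grip_width: 0.0372
t 17.57 tcp [585.4   9.7  81.4] grip 37.2 F [-1.3  0.  -1.8] j [ 0.24  0.56 -0.48  1.87  0.35  0.8  -0.42]
x [-5.e-04  1.e-04 -1.e+00] y [ 1.e+00  0.e+00 -5.e-04] z [ 0.e+00 -1.e+00 -1.e-04]
tool shift [29.4  0.2 -1. ]
turn about x 0.0
```

```bash
python3 -m pendant '[30,7,0,-0.8,0, 30,8,0,0,0, 30,7,0,0,0, 30,4,0,0,0, 30,2,0,0,0, 30,1,0,0,0, 30,0,0,0,0, 30,0,0,0,0]'; python3 w.py 585.6 10.7 52 0
```

```text
clock: 18.58
tcp_pos: [0.5857, 0.0105, 0.053]
orientation: [1.209, 1.209, -1.209]
contact_force: [0.5, 0.2, -1.0]
grip_width: 0.0371
t 18.57 tcp [585.7  10.5  53. ] grip 37.1 F [ 0.5  0.2 -1. ] j [ 0.22  0.6  -0.46  1.88  0.37  0.75 -0.44]
x [ 4.e-04 -0.e+00 -1.e+00] y [ 1.e+00 -0.e+00  4.e-04] z [-0. -1.  0.]
tool shift [ 1.  -0.1 -0.2]
turn about x -0.0
```

```bash
python3 -m pendant '[30,1,0,0,0, 30,1,0,0,0, 30,1,0,0,0, 30,0.5,0,0,0, 30,0,0,0,0]'; python3 w.py
```

```text
clock: 19.2
tcp_pos: [0.5856, 0.0105, 0.0501]
orientation: [1.209, 1.209, -1.209]
contact_force: [-3.5, -1.2, 6.4]
grip_width: 0.037
t 19.2 tcp [585.6  10.5  50.1] grip 37.0 F [-3.5 -1.2  6.4] j [ 0.22  0.6  -0.45  1.88  0.38  0.74 -0.45]
x [ 1.e-04 -5.e-04 -1.e+00] y [ 1.e+00 -0.e+00  1.e-04] z [-0.e+00 -1.e+00  5.e-04]
```

```bash
python3 -m pendant '[60,0,0,0,0, 60,0,0,0,0, 60,-3,0,0,0, 60,-30,0,0,0, 60,-40,0,0,-0.16, 60,-40,0,0,-0.16, 60,-17,0,0,-0.16, 55,0,0,0,-0.16, 50,0,0,0,-0.16, 45,0,0,0,-0.16, 45,0,0,0,-0.162, 45,0,-45,6,0, 45,0,-55,6,0, 45,0,-55,6,0, 45,0,-55,6,0, 45,0,-55,6,0, 45,0,-46,6.7,0, 45,0,0,0,0, 45,0,0,0,0, 45,0,0,0,0]' 60; python3 w.py 483.5 -285.8 51 64.3
python3 - <<'E'
from h import *; from m import rect
c=viewer.calibration('wrist');im,d=viewer.grab_frame('wrist'); save('w8.png',im)
P=wcloud(d,c); print('handle',rect(P,.083,.1,(.4835,-.2858),.035)); print('block',rect(P,.038,.054,(.4835,-.2858),.05))
im,d=viewer.grab_frame('top'); save('top8.png',im);P=cloud(d,'top'); print('narrow on (z~.062)',rect(P,.054,.072,(.586,.01),.04)); print('wide',rect(P,.035,.05,(.586,.01),.04));
E
```

```text
clock: 21.7
tcp_pos: [0.4844, -0.2839, 0.1795]
orientation: [0.35, 1.542, -0.349]
contact_force: [0.0, 0.6, -0.4]
grip_width: 0.0451
t 21.7 tcp [ 484.4 -283.9  179.5] grip 45.1 F [ 0.   0.6 -0.4] j [ 1.    0.45 -0.75  1.84  0.36  0.99  1.23]
x [ 5.e-04  4.e-04 -1.e+00] y [4.314e-01 9.022e-01 6.000e-04] z [ 9.022e-01 -4.314e-01  3.000e-04]
tool shift [ 1.285e+02 -2.200e+00 -1.000e-01]
turn about x 0.0025
handle (798, 'rectc', array([ 482.4, -285.4]), 'wh', array([13.5, 39.5]), 'a', 64.1, 'mean', array([ 481.4, -285. ,   90.8]))
block (2373, 'rectc', array([ 482.9, -285.7]), 'wh', array([50.4, 61. ]), 'a', 64.4, 'mean', array([ 479.3, -283.7,   46.1]))
narrow on (z~.062) (102, 'rectc', array([586.4,   8.2]), 'wh', array([34.9, 35.4]), 'a', 88.9, 'mean', array([586.3,   8.4,  60.3]))
wide (135, 'rectc', array([585.5,   8.4]), 'wh', array([53.3, 53.3]), 'a', 89.9, 'mean', array([585. ,   7.6,  42.8]))
```

```bash
python3 -m pendant '[45,40,-2,-0.5,0, 45,40,0,0,0, 45,25,0,0,0, 45,14,0,0,0, 45,6,0,0,0, 45,2,0,0,0, 45,0,0,0,0, 5,0,0,0,0, 5,0,0,0,0, 5,0,0,0,0, 5,0,0,0,0, 5,0,0,0,0]' 90; python3 w.py
```

```text
clock: 23.3
tcp_pos: [0.4827, -0.2874, 0.0529]
orientation: [0.352, 1.541, -0.352]
contact_force: [-0.2, -0.2, 6.0]
grip_width: 0.0132
t 23.3 tcp [ 482.7 -287.4   52.9] grip 13.2 F [-0.2 -0.2  6. ] j [ 0.92  0.61 -0.64  1.93  0.52  0.77  1.1 ]
x [ 6.e-04 -7.e-04 -1.e+00] y [ 4.340e-01  9.009e-01 -3.000e-04] z [ 9.009e-01 -4.340e-01  8.000e-04]
```

```bash
python3 -m pendant '[5,-2,0,0,0, 5,-5,0,0,0, 5,-10,0,0,0, 5,-15,0,0,0, 5,-30,0,0,0, 5,-35,0,0,0, 5,-13,0,0,0, 5,0,0,0,-0.152, 5,0,0,0,-0.152, 5,0,0,0,-0.152, 5,0,0,0,0, 5,0,0,0,0]'; python3 w.py 586.9 -116.8 140 90.5
```

```text
clock: 24.8
tcp_pos: [0.4821, -0.2872, 0.1621]
orientation: [-0.003, 1.571, 0.003]
contact_force: [0.8, 1.0, -0.7]
grip_width: 0.0132
t 24.8 tcp [ 482.1 -287.2  162.1] grip 13.2 F [ 0.8  1.  -0.7] j [ 1.07  0.5  -0.84  1.86  0.44  0.98  1.61]
x [-3.e-04  2.e-04 -1.e+00] y [-4.2e-03  1.0e+00  3.0e-04] z [ 1.0e+00  4.2e-03 -3.0e-04]
tool shift [ 22.1 170.  105.5]
turn about x -0.0045
```

```bash
python3 -m pendant '[5,0,45,28,-0.0045, 5,0,50,30,0, 5,5,48,28,0, 5,10,22,15,0, 5,5,5,4.5,0, 5,0,0,0,0, 5,0,0,0,0, 5,0,0,0,0, 5,0,0,0,0]'; python3 w.py 586.9 -116.8 140 90.5
python3 - <<'E'
from h import *
c=viewer.calibration('wrist');im,d=viewer.grab_frame('wrist'); save('w9.png',im);np.save('w9.npy',d);np.save('w9c.npy',c,allow_pickle=True)
w=cv2.resize(im[120:320,156:356],None,fx=2.9,fy=2.9,interpolation=2); save('w9b.png',w)
E
```

```text
clock: 25.92
tcp_pos: [0.5859, -0.117, 0.1425]
orientation: [-0.008, 1.571, 0.008]
contact_force: [0.3, -0.6, -1.3]
grip_width: 0.0129
t 25.93 tcp [ 585.9 -117.   142.5] grip 12.9 F [ 0.3 -0.6 -1.3] j [ 0.7   0.58 -0.82  1.79  0.5   1.    1.25]
x [ 3.e-04 -4.e-04 -1.e+00] y [-1.030e-02  9.999e-01 -4.000e-04] z [9.999e-01 1.030e-02 3.000e-04]
tool shift [2.5 0.2 1. ]
turn about x 0.0015
```

View pics/w9b.png

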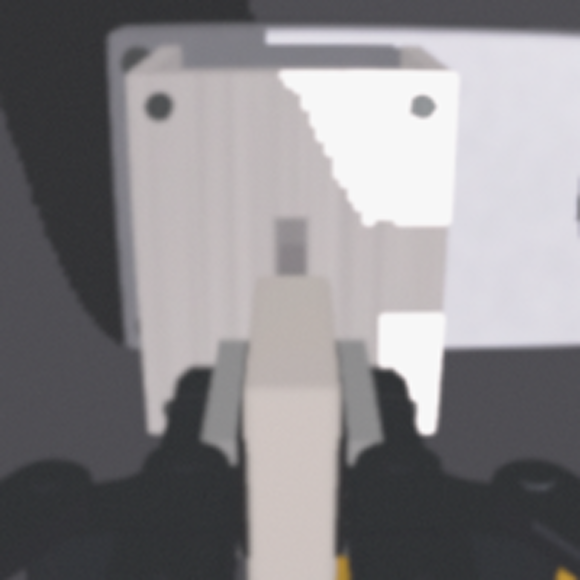

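Run:
```python
from h import *
c=np.load('w9c.npy',allow_pickle=True).item(); d=np.load('w9.npy'); g=cv2.cvtColor(cv2.imread('pics/w9.png'),6).astype(float)
P=wcloud(d,c)*1000
f=lambda u,v:(156+u/2.9-.33,120+v/2.9-.33)
def edge(row,u0,u1,sgn):   # subpixel centroid of gradient
    s=np.diff(g[row,u0:u1+1])*sgn; s=np.clip(s,0,None); s[s<.3*s.max()]=0; return u0+.5+(s*np.arange(len(s))).sum()/s.sum()
for row in range(196,214,3):
    a=edge(row,248,256,-1);b=edge(row,257,267,1); print('slot',row,round(a,2),round(b,2),at_z(a,row,c,.08)[:2],at_z(b,row,c,.08)[:2])
for v in(216,225,235,245): 
    q=P[v,236:276]; k=(q[:,2]>85)&(q[:,2]<190); print('row',v,q[k][:,1].min().round(1),q[k][:,1].max().round(1),np.median(q[k],0).round(1), q[(q[:,2]<85)][:,2].mean())
for v in (262,280,300):
    q=P[v,230:290]; k=abs(q[:,2]-181)<5; print('top',v,q[k][:,1].min().round(1),q[k][:,1].max().round(1),np.median(q[k],0).round(1))
S=[at_z(*f(u,v),c,.081) for u,v in((159,106),(423,105))];print(S)
k=(abs(P[...,2]-80)<3)&(d>0)&(abs(P[...,1]+117)<42)&(abs(P[...,0]-587)<60); q=P[k]; print('guard',q[:,:2].min(0),q[:,:2].max(0),q[:,2].mean(), P[:,:,2][k].shape)
k=(abs(P[...,2]-181)<4)&(abs(P[...,1]+117)<15)&(abs(P[...,0]-586)<30);q=P[k];print('handle top',cv2.minAreaRect(q[:,:2].astype(np.float32)),q[:,2].mean())
np.save('w9P.npy',P)
```

```text
slot 196 250.08 261.7 [ 574.4 -121.2] [ 574.4 -112.7]
slot 199 250.48 261.47 [ 576.7 -120.9] [ 576.7 -112.9]
slot 202 250.18 261.47 [ 579.1 -121.1] [ 579.  -112.8]
slot 205 250.64 261.34 [ 581.4 -120.7] [ 581.3 -112.9]
slot 208 250.86 261.41 [ 583.8 -120.6] [ 583.7 -112.8]
slot 211 250.65 261.39 [ 586.1 -120.7] [ 586.  -112.8]
row 216 -122.7 -110.5 [ 565.7 -116.8  140.1] 80.28096681464176
row 225 -123.3 -109.8 [ 565.8 -116.6  151.7] 80.32888853868198
row 235 -123.3 -109.8 [ 565.9 -116.6  162.7] 80.20472922026309
row 245 -126.6 -107.4 [ 566.1 -117.   172.2] nan
top 262 -123.3 -110.1 [ 569.5 -116.7  180.7]
top 280 -125.5 -107.7 [ 578.5 -116.6  180.6]
top 300 -124.4 -108.2 [ 589.5 -116.3  180.4]
[array([ 545. , -149.2,   81. ]), array([544.1, -85.2,  81. ])]
guard [ 536.10081838 -157.59855507] [637.00288168 -76.20823374] 80.2009572374174 (10050,)
handle top ((584.5475463867188, -113.84542083740234), (41.52773666381836, 28.177379608154297), 16.053956985473633) 180.4810377775673<stdin>:10: RuntimeWarning: Mean of empty slice.
  ret = ret.dtype.type(ret / rcount)
```

```bash
python3 -m pendant '[5,5,-0.2,0.9,0, 5,5,0,0,0, 5,1,0,0,0, 5,0,0,0,0, 5,0,0,0,0, 5,0,0,0,0]'; for i in 1 2; do python3 w.py 586.7 -116.9 126 90.5; done
python3 - <<'E'
from h import *
c=viewer.calibration('wrist');im,d=viewer.grab_frame('wrist'); save('w10.png',im); g=cv2.cvtColor(im,7).astype(float);P=wcloud(d,c)*1000
def edge(row,u0,u1,sgn):
    s=np.diff(g[row,u0:u1+1])*sgn; s=np.clip(s,0,None); s[s<.3*s.max()]=0; return u0+.5+(s*np.arange(len(s))).sum()/s.sum()
for row in range(196,214,4):
    a=edge(row,247,256,-1);b=edge(row,257,267,1); print('slot',row,round(a,2),round(b,2),at_z((a+b)/2,row,c,.08)[:2])
s=-np.diff(g[180:212,253:259].mean(1)); k=s.argmax(); print('slot end',180+k,at_z(256,180+k+.5,c,.08))
z=r.get_obs()['tcp_pos'][2]*1000
k=(d>0)&(P[...,2]>z-4)&(P[...,2]<z+34)&(abs(P[...,0]-566)<3)&(abs(P[...,1]+117)<9); q=P[k]; print('face',len(q),np.median(q,0).round(1),q[:,1].min(),q[:,1].max())
k=(d>0)&(abs(P[...,2]-z-38)<3)&(abs(P[...,1]+117)<9)&(abs(P[...,0]-586)<25); q=P[k]; print('top',len(q),q.mean(0).round(1),np.polyfit(q[:,0]-586,q[:,1],1))
E
```

```text
clock: 26.72
tcp_pos: [0.5871, -0.1163, 0.1314]
orientation: [-0.009, 1.571, 0.009]
contact_force: [-0.2, 0.2, -1.5]
grip_width: 0.0131
t 26.73 tcp [ 587.1 -116.3  131.4] grip 13.1 F [-0.2  0.2 -1.5] j [ 0.69  0.6  -0.82  1.79  0.52  0.98  1.24]
x [ 3.e-04 -1.e-04 -1.e+00] y [-1.180e-02  9.999e-01 -1.000e-04] z [9.999e-01 1.180e-02 3.000e-04]
tool shift [ 5.4 -0.6 -0.4]
turn about x 0.0031
t 26.73 tcp [ 587.1 -116.3  131.4] grip 13.1 F [-0.2  0.2 -1.5] j [ 0.69  0.6  -0.82  1.79  0.52  0.98  1.24]
x [ 3.e-04 -1.e-04 -1.e+00] y [-1.180e-02  9.999e-01 -1.000e-04] z [9.999e-01 1.180e-02 3.000e-04]
tool shift [ 5.4 -0.6 -0.4]
turn about x 0.0031
slot 196 251.3 259.83 [ 571.9 -116.5]
slot 200 249.07 261.0 [ 574.8 -116.8]
slot 204 249.36 261.0 [ 577.8 -116.7]
slot 208 249.54 261.37 [ 580.7 -116.5]
slot 212 249.54 261.4 [ 583.7 -116.4]
slot end 197 [ 573.  -116.2   80. ]
face 989 [ 567.1 -115.7  149.6] -122.90656357283808 -108.79691004313253
top 2622 [ 583.8 -116.1  169.4] [ 1.92019443e-02 -1.16086112e+02]
```

```bash
python3 -m pendant '[5,1,-0.6,-0.4,0.003, 5,1,0,0,0, 5,1,0,0,0, 5,1,0,0,0, 5,1,0,0,0, 5,1,0,0,0, 5,1,0,0,0, 5,0,0,0,0]'; python3 w.py 586.6 -116.7 120 90.5
```

```text
clock: 27.78
tcp_pos: [0.5865, -0.1169, 0.1242]
orientation: [-0.007, 1.571, 0.007]
contact_force: [-0.1, 0.4, -1.1]
grip_width: 0.0131
t 27.77 tcp [ 586.5 -116.9  124.2] grip 13.1 F [-0.1  0.4 -1.1] j [ 0.69  0.61 -0.81  1.8   0.52  0.97  1.24]
x [-2.e-04  1.e-04 -1.e+00] y [-8.7e-03  1.0e+00  1.0e-04] z [ 1.0e+00  8.7e-03 -2.0e-04]
tool shift [4.2 0.2 0.1]
turn about x -0.0001
```

```bash
python3 -m pendant '[5,2,0,0,0, 5,2,0,0,0, 5,2,0,0,0, 5,2,0,0,0, 5,2,0,0,0, 5,0,0,0,0]'; python3 w.py 586.6 -116.7 100 90.5
```

```text
clock: 28.52
tcp_pos: [0.5865, -0.1169, 0.1141]
orientation: [-0.007, 1.571, 0.007]
contact_force: [0.5, -1.1, -0.4]
grip_width: 0.013
t 28.52 tcp [ 586.5 -116.9  114.1] grip 13.0 F [ 0.5 -1.1 -0.4] j [ 0.68  0.62 -0.8   1.8   0.54  0.95  1.23]
x [-3.e-04  1.e-04 -1.e+00] y [-8.8e-03  1.0e+00  1.0e-04] z [ 1.0e+00  8.8e-03 -3.0e-04]
tool shift [14.1  0.2  0.1]
turn about x 0.0
```

```bash
python3 -m pendant '[5,3,0,0,0, 5,3,0,0,0, 5,3,0,0,0, 5,3,0,0,0, 5,2,0,0,0, 5,2,0,0,0, 5,2,0,0,0, 5,2,0,0,0, 5,2,0,0,0, 5,2,0,0,0, 5,0,0,0,0, 5,0,0,0,0]' 110; python3 w.py 586.6 -116.7 87 90.5
```

```text
clock: 30.02
tcp_pos: [0.5866, -0.1169, 0.0904]
orientation: [-0.007, 1.571, 0.007]
contact_force: [-0.8, 0.4, 4.5]
grip_width: 0.0128
t 30.02 tcp [ 586.6 -116.9   90.4] grip 12.8 F [-0.8  0.4  4.5] j [ 0.66  0.65 -0.78  1.82  0.57  0.91  1.2 ]
x [ 1.e-04 -0.e+00 -1.e+00] y [-0.0087  1.     -0.    ] z [1.0e+00 8.7e-03 1.0e-04]
tool shift [ 3.4  0.2 -0. ]
turn about x -0.0001
```

```bash
python3 -m pendant '[5,1,0,0,0, 5,1,0,0,0, 5,1,0,0,0, 5,1,0,0,0, 5,1,0,0,0, 5,0,0,0,0, 5,0,0,0,0]'; python3 w.py
```

```text
clock: 30.9
tcp_pos: [0.5866, -0.1169, 0.0869]
orientation: [-0.008, 1.571, 0.006]
contact_force: [-6.5, -0.1, 18.2]
grip_width: 0.0131
t 30.9 tcp [ 586.6 -116.9   86.9] grip 13.1 F [-6.5 -0.1 18.2] j [ 0.66  0.65 -0.78  1.82  0.57  0.91  1.2 ]
x [ 1.0e-04 -1.2e-03 -1.0e+00] y [-0.0086  1.     -0.0012] z [1.0e+00 8.6e-03 1.0e-04]
```

```bash
python3 -m pendant '[5,0.5,0,0,0, 5,0,0,0,0, 5,0,0,0,0, 5,0,0,0,0]'; python3 w.py
python3 - <<'E'
from h import *; from m import rect
c=viewer.calibration('wrist');im,d=viewer.grab_frame('wrist');P=wcloud(d,c); s=(abs(P[...,0]-.5866)<.024)&(abs(P[...,1]+.117)<.009)&(P[...,2]>.1)&(d>0); z=P[s][:,2]; h=np.histogram(z,np.arange(.1,.14,.002)); print('handle top z mode',h[1][h[0].argmax()]); k=z>.12; print('median',np.median(z[k]),np.percentile(z[k],[10,90]))
s=(abs(P[...,0]-.55)<.02)&(abs(P[...,1]+.117)<.035)&(abs(P[...,2]-.08)<.004); print('guard z',np.median(P[s][:,2]))
im,d=viewer.grab_frame('top');save('top11.png',im);P=cloud(d,'top');print(rect(P,.054,.072,(.586,.01),.03),rect(P,.035,.05,(.586,.01),.04),rect(P,.03,.05,(.765,-.05),.09))
im,d=viewer.grab_frame('side'); w=cv2.resize(im[100:384,120:440],None,fx=2.1,fy=2.1,interpolation=2); save('s11.png',w)
E
```

```text
clock: 31.4
tcp_pos: [0.5867, -0.1169, 0.0869]
orientation: [-0.008, 1.571, 0.005]
contact_force: [-9.0, 0.2, 22.8]
grip_width: 0.0128
t 31.4 tcp [ 586.7 -116.9   86.9] grip 12.8 F [-9.   0.2 22.8] j [ 0.66  0.65 -0.78  1.82  0.57  0.91  1.2 ]
x [ 2.0e-04 -1.6e-03 -1.0e+00] y [-0.0085  1.     -0.0016] z [1.0e+00 8.5e-03 2.0e-04]
handle top z mode 0.12400000000000003
median 0.161598796172441 [0.12441795 0.17927628]
guard z 0.08018651885669018
(102, 'rectc', array([586.4,   8.2]), 'wh', array([35. , 35.7]), 'a', 89.8, 'mean', array([586.2,   8.4,  60.8])) (134, 'rectc', array([586.5,   8.5]), 'wh', array([53.2, 50.9]), 'a', 89.0, 'mean', array([585.3,   7.6,  42.9])) (690, 'rectc', array([769.6, -50.2]), 'wh', array([99.9, 60.7]), 'a', 73.3, 'mean', array([768.3, -50. ,  43.5]))
```

View pics/s11.png

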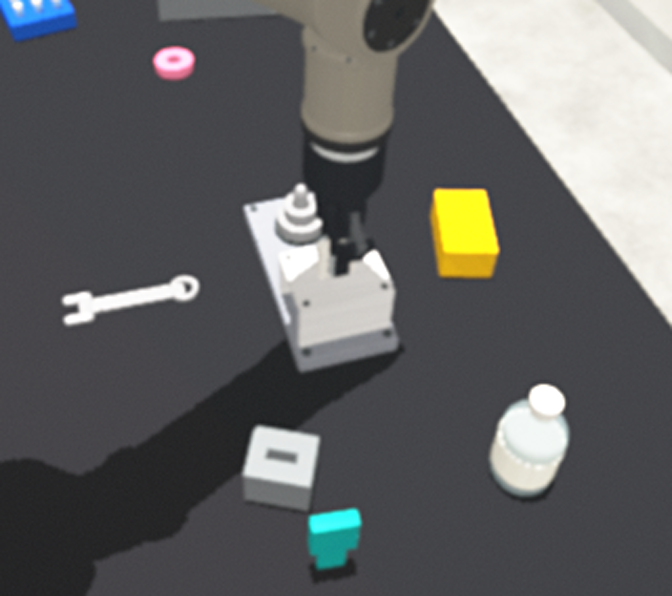

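The side picture shows both collars stacked on the spindle at (299,215). The key is down on the guard at (335,255), gripped, and the block at (282,468) is empty. Pink ring, wrench, carton, bottle and turquoise key have not moved. The handle top is at z≈0.124–0.125 (0.125 expected), pressed with about 23 N. I hand in.

```bash
python3 -c "
from h import *
print(r.hand_in()); o=r.get_obs(); print(o['clock'],o['contact_force'].round(1),o['tcp_pos'].round(4))"
```

```text
the job is handed in; nothing more can be done
None
the job is handed in; nothing more can be done
```

I placed the wide collar and then the narrow one fully home on the spindle and let each go. I then took the white key from its block and pushed it down through the slot. I handed the job in at about 31.5 s, still gripping the key and pressing it onto the guard.

**Collars:** the top camera put their top faces at about 43 and 61 mm, against 44 and 62 expected. That camera reads about 1 mm low.

**Key:** the tool stopped at 86.9 mm, where I had calculated the shoulders meet the guard, with about 23 N upward on the tool (the lock needs about 6 N). The handle top read 124–125 mm, against 125 expected. I could not read the lock's travel directly, so that it is held down is inferred from these heights and the force.

**Bystanders:** in the last side picture the bottle, carton, wrench and both look-alikes looked unmoved.

**What disagreed:**
- The gripper opening read 1–4 mm less than the true sizes (52–53 for 56, 37 for 40, 13 for 14). The parts were level and firmly held.
- Measured tool positions wandered by 1–2 mm while moving, so I aligned the key by comparing it with the slot in the wrist picture.
- About 9 N of sideways force was left on the tool at the end.

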